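# Close and clamp the loaded pan

### The job

The steel pan in its holding frame is loaded, so close it up: lift the lid up and off its peg on the sloping rack, hook the lid's tongue fully under the overhang of the frame and lower the other side so that the lid lies flat and fully down on the rim. Then swing the clamp lever over and press it all the way down until it stops, so that its rubber foot holds the lid, let go, and leave the loose flour dredger, the kitchen timer and the jar where they are.

Things in the scene. Friction and masses are not known exactly. Their poses are not given: they have to be found in the camera images.
- pan: Open steel pan, fixed, 168 (x) x 184 (y) mm at the outer rim, 150 high, a tin and a small mill inside. Origin: centre of its underside; z up. A dark steel frame is fixed to it: a hook at its +y side, the clamp post at its -y side. The rim is 13 to 25 mm wide; the mouth begins at y = -76, and this wall keeps the lid's flange from sliding in flat, so the tongue goes in tilted.
- hook_mouth (a point): Middle of the opening under the hook's overhang: pan frame (0, 98, 154) mm; the tongue goes in towards the pan's +y. The overhang is 80 mm wide (x), spans y = 98 to 110, underside at z = 158 (8 mm above the rim, for the 4 mm tongue), top at z = 163; it ends at an upright plate with inner face y = 110. Under it, outside the rim, it is open.
- lid: Loose aluminium lid, 0.2 to 0.5 kg, hanging at 35 degrees. Origin: centre of the underside of its 4 mm plate (that side lies on the rim); z up out of the plate, x towards the wire loop, y towards the tongue. Plate x -92..92, y -97..92 mm. Closed, its frame is the pan's raised by 150 mm; play about 4 mm along x, +2 and -5 along y.
- lid_tongue (a point): End of the lid's tongue, lid frame (0, 108, 2) mm; the tongue is 90 mm wide (x), 4 thick, and reaches from the plate's edge y = 92 to y = 108.
- lid_flange (a point): Middle of the lower edge of the flange under the lid, lid frame (0, -71, -12) mm: 12 mm deep, along x from -50 to 50, outer face y = -71. It goes inside the pan's mouth. Two side skirts, also 12 deep, inner faces x = +-88 (y -90 to 70), go outside the rim.
- lid_loop (a point): Middle of the outer end of the lid's hanging loop, lid frame (118, 0, 2) mm: 6 mm wire in the plane of the plate, from x = 92 to 121, inside 18 mm wide. The peg stands in it.
- lid_grip (a point): Centre of the lid's grip bar, lid frame (0, 0, 27) mm. The bar is 86 mm long along the lid's x, 14 thick (y), from z = 18 to 36; it stands on two legs at its ends.
- rack: Fixed sloping rack; origin: centre of its foot on the worktop, z up. Its board (222 x 205 mm) faces -x of the rack, rising towards +x at 35 degrees from level. The lid hangs on it with the loop uppermost round the peg, the lid's y along the rack's y, the lid's origin about 100 mm above the rack's origin.
- peg_tip (a point): Top of the rack's upright (vertical) round peg, 6 mm thick; the loop must be lifted at least 35 mm straight up to come off it.
- lever (a joint): Angle of the clamp lever: 0 is fully down (hard stop, lever level and pointing to +y of the pan), pi/2 upright, up to 2.4 leaning outward; it starts at 1.7 to 2.1. Its hinge is stiff (0.5 N m), it stays where it is left; the last 6 degrees also press the sprung foot on the lid, in all some 12 to 15 N at the tip.
- lever_hinge (a point): Hinge of the lever, pan frame (0, -120, 168) mm; its axis is the pan's x.
- lever_tip (a point): Middle of the top face (the outer face when open) of the lever's black grip, 66 mm from the hinge. Grip 24 mm wide (x), 28 long, 13 thick; the lever ends 80 mm from the hinge.
- spindle: Sprung rubber-footed spindle on the lever, 38 mm from the hinge; when the lever is down its foot (16 mm across) presses the lid 40 mm inside the hinge, with about 8 N.
- dredger: Loose steel flour dredger, 74x105x112 mm, origin under its centre. Leave alone.
- timer: Loose kitchen timer, 68x68x36 mm, origin under its centre. Leave alone.
- jar: Loose glass jar with a screw lid, 71x71x110 mm, origin under its centre. Leave alone.

How it is judged:
By the outcome, as a careful person would: the job done as asked, in the order asked, and still so for the second after the job is handed in, with the robot touching nothing.
It also fails if it takes over 56 s, if anything falls off the work surface, if the arm or the gripper's body presses on something with over 40 N, if the wrist force passes 120 N, or if a joint passes its speed limit or range.

### The arm

A 6-joint arm with a two-finger parallel gripper is mounted at the origin on a cart in front of the work surface, level with it; the furniture and walls round the work are solid. World frame = base frame: x ahead of the robot, y to its left, z up, the work surface at z = 0. Lengths are in mm, angles in rad, forces in N, time in s.
With the tool pointing down it reaches from about 275 to 750 mm from the base axis. Payload 10.2 kg.
Tool frame: the origin (TCP) lies midway between the tips of the shut fingers; the grasp point (between the pads) lies 19 mm behind it (ctrl.tcp_to_grasp is the z of the grasp point in the tool frame, in mm); z points along the fingers, y is the direction in which the jaws open and shut (so a half turn about z gives the same grasp; the last joint's range is limited). The gripper opens to 85 mm and grips with 20 to 120 N. Pads are 22 mm wide; open, the fingers measure 114 mm over their backs; the gripper's body (76 mm by 85 mm) begins 54 mm behind the grasp point. The pads swing forward as they close: fully open they stand 13 mm farther back than shut.
Start: joints at [1.012, 0.313, 1.498, -0, 1.331, -0.223], TCP at [173.013, 495.679, 231.294] pointing down, gripper open.
Joint ranges: [-2.94, 2.94], [-0.97, 2.17], [0.19, 2.56], [-1.23, 4.37], [0.02, 3.11], [-2.88, 2.88]. Speed limits (rad/s): [2.39, 2.39, 3.01, 3.14, 3.14, 3.14].

### API

Orientations are given as a unit quaternion [w, x, y, z].
In Python, from rig import sensors, capture, order, ctrl gives the robot as it stands. The module is installed in compiled form; this text tells all that it offers.
- The arm moves only by the tool play_rows, never from a script. Its argument "deltas" is a list of rows, each a list of 7 numbers: the shift along the world's x, y, z in units of 40 mm (1.0 is 40 mm), then the turn, a rotation vector about the world's x, y, z in units of 6 degrees (1.0 is 6 degrees), then the opening, from -1 (shut) to 1 (fully open). A call has 1 to 8 rows; each row shifts and turns the commanded pose from where the row before left it; what a row does not reach is not made up. A row lasts 1/12 s, in which the tool goes at most 41.7 mm and 7.16 degrees, less where a joint would pass 70% of its speed; a pose out of reach is approached as far as the arm can. A call is refused whole if a number of a shift passes 1 or a number of a turn 1, either way. A call with a gripper value outside its range is refused whole. The fingers move at their own pace and stop on an object; "squeeze" is the grip in N (left out, the last holds). Time passes only in rows, so rows that do not move let the fingers close. It gives the time, the measured TCP pose, the force and the opening at its end, in the units of the state.
- sensors.sense(): the state, without advancing time (a new reading comes with each control period).
- capture(name): name is "scene" or "top" or "wrist"; returns a dict with "pixels" (384x512x3 uint8, red, green, blue), "z_map" (384x512 float32, mm along the optical axis (not along the pixel's ray), 0 where there is no reading), "fx", "fy", "cx", "cy" (pixels), "eye" and "rotation" of the camera in the world; the wrist camera has in their place "tool_from_camera" (4x4, takes a point from camera to tool coordinates, whose origin is the TCP and whose axes are the flange's). Camera axes: x right, y down, z forward; pixel columns grow to the right and rows downward; lengths in mm; the calibration is good to about 2 mm. The wrist camera is an equidistant fisheye: a pixel r from the principal point sees the ray r / f radians off the axis. A picture is of the moment at which its call begins: read the wrist's pose just before it.
- order.finish_job(): hands the job in, once; it reports no verdict.
The state is a dict: "time_s": time; "joints": joint angles; "dq": joint speeds; "tau": joint torques, N m; "eef_pos": TCP position; "ee_rot": TCP orientation; "force": force on the tool from outside, world axes, zero at the start; "wrist_torque": the same for the moment, N m; "grip_width": opening from 0.0 (shut) to 1.0 (fully open).
Only numpy, scipy, OpenCV 4.12 (cv2) and the standard library are available. Lean on these libraries where they do the work, as an engineer would, in place of code of your own. Each camera call takes 0.05 s, during which the arm holds its last target. There are 200 camera calls.

## Working session

There is one attempt and no reset: what is moved stays moved. The work goes in short steps, Python scripts to look and compute and a tool call to move; the robot and the scene stay as the last step left them, time stands still between calls to the robot, and variables do not carry over. Pictures are saved under pics/ and viewed, about 8 in all and at most 12, crops included, and the job is handed in when it is done.

Besides the shell and the picture viewer there is one more tool, called after "Request:" as name(argument=value, ...) on one line, values as JSON. play_rows: Moves the arm, as the interface text tells. Its arguments: {"type":"object","properties":{"deltas":{"type":"array","items":{"type":"array","items":{"type":"number"}}},"squeeze":{"type":"number"}},"required":["deltas"]}

```bash
mkdir -p pics && cat > h.py <<'E'
import numpy as np, cv2
from rig import sensors, capture, order, ctrl
def cloud(c):
    z=c["z_map"].astype(float); v,u=np.mgrid[:z.shape[0],:z.shape[1]]
    p=np.stack([(u-c["cx"])/c["fx"]*z,(v-c["cy"])/c["fy"]*z,z],-1)
    w=p@np.array(c["rotation"]).T+np.array(c["eye"]); w[z<=0]=np.nan
    return w
def save(c,n): cv2.imwrite("pics/"+n,cv2.cvtColor(c["pixels"],cv2.COLOR_RGB2BGR))
E
python3 - <<'E'
from h import *
a=[]
for n in("scene","top"):
    c=capture(n); np.savez(n+".npz",**{k:np.array(v) for k,v in c.items()}); a.append(c["pixels"]); print(n,c["eye"],c["rotation"],c["fx"])
im=np.hstack(a); cv2.imwrite("pics/a.png",cv2.cvtColor(cv2.resize(im,(800,300),interpolation=cv2.INTER_AREA),cv2.COLOR_RGB2BGR))
cv2.imwrite("pics/scene.png",cv2.cvtColor(a[0],cv2.COLOR_RGB2BGR));cv2.imwrite("pics/top.png",cv2.cvtColor(a[1],cv2.COLOR_RGB2BGR))
print(sensors.sense())
E
```

```text
scene [ 1246.78625069 -1225.24153871  1326.57815538] [-0.40454569  0.87686722  0.24012898 -0.0989178 ] 483.7080805979624
top [ 319.91854149  -14.75343129 1685.57607791] [ 0.06251763 -0.69374858  0.71545228 -0.05415251] 409.16582457285057
{'time_s': 0.1, 'joints': array([ 1.01162622e+00,  3.13399140e-01,  1.49834544e+00,  8.03096108e-06,
        1.33101425e+00, -2.23359351e-01]), 'dq': array([-0.0015534 ,  0.0002581 , -0.00301747,  0.00035245,  0.00068902,
        0.0016888 ]), 'tau': array([ 4.87782148e-03, -4.12898362e+01, -2.60139388e+01, -9.05873981e-05,
        3.04815570e-03, -4.60553076e-05]), 'eef_pos': array([172.87173829, 495.48179441, 230.79559988]), 'ee_rot': array([-2.25970431e-04,  1.67118466e-01,  9.85936650e-01, -5.37535091e-04]), 'force': array([ 0.66182607,  0.50960074, -0.01420937]), 'wrist_torque': array([-0.01516508, -0.00662555, -0.03964458]), 'grip_width': 1.000425697523649}
```

View pics/scene.png

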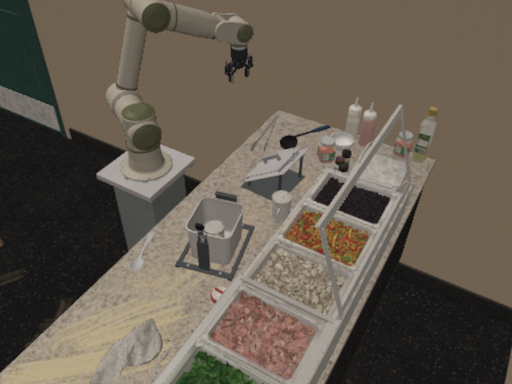

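View pics/top.png

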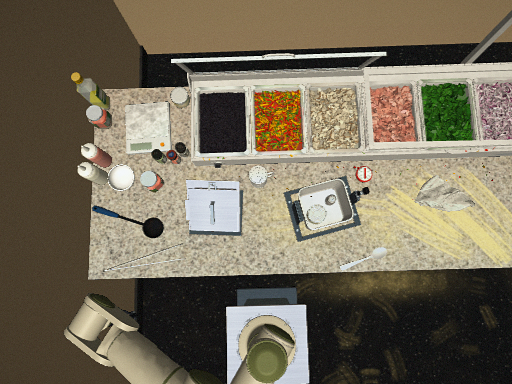

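The pan is at about (325,208) in the top view, with the hook at its left (297,212) and the lever at its right (363,191). The lid hangs on the rack at (213,207), the dredger is at (260,174) and the timer at (364,174).

```bash
cat > h.py <<'E'
import numpy as np, cv2
from scipy.spatial.transform import Rotation as R
from rig import sensors, capture, order, ctrl
def q2R(q): return R.from_quat(np.roll(q,-1)).as_matrix()
def cloud(c):
    z=c["z_map"].astype(float); v,u=np.mgrid[:z.shape[0],:z.shape[1]]
    p=np.stack([(u-c["cx"])/c["fx"]*z,(v-c["cy"])/c["fy"]*z,z],-1)
    w=p@q2R(c["rotation"]).T+np.array(c["eye"]); w[z<=0]=np.nan
    return w
def save(c,n): cv2.imwrite("pics/"+n,cv2.cvtColor(c["pixels"],cv2.COLOR_RGB2BGR))
E
python3 - <<'E'
from h import *
c=np.load("top.npz"); w=cloud(c); px=c["pixels"].astype(int)
print("table",w[215,270], w[250,170])
def bl(name,m):
    n,l,s,ce=cv2.connectedComponentsWithStats(m.astype(np.uint8))
    for i in range(1,n):
        if s[i,4]>15:
            p=w[l==i]; r=cv2.minAreaRect(p[:,:2].astype(np.float32)); print(name,s[i],"ctr",p.mean(0).round(1),"rect",np.round(r[0],1),np.round(r[1],1),round(r[2],2),"z",np.percentile(p[:,2],[5,50,95]).round())
z=w[...,2]; reg=np.zeros(z.shape,bool); reg[160:250,175:385]=1
bl("rim",reg&(abs(z-150)<7))
bl("over",reg&(z>158)&(z<169))
bl("hi",reg&(z>172))
bl("low",reg&(z>25)&(z<45))
# lid plane
m=reg.copy(); m[:,:180]=0; m[:,250:]=0; m&=(z>30)
p=w[m]; 
best=None; rng=np.random.default_rng(0)
for _ in range(500):
    a=p[rng.choice(len(p),3,0)]; n=np.cross(a[1]-a[0],a[2]-a[0]); 
    if np.linalg.norm(n)<1: continue
    n/=np.linalg.norm(n); k=abs((p-a[0])@n)<2.5
    if best is None or k.sum()>best.sum(): best=k
q=p[best]; ce=q.mean(0); n=np.linalg.svd(q-ce)[2][2]; n*=np.sign(n[2]); print("lid n",n,"tilt",np.degrees(np.arccos(n[2])),"az",np.degrees(np.arctan2(n[1],n[0])),len(q),ce)
ex=np.array([n[2],0,-n[0]]);  h=np.array([-n[0],-n[1],0]);h/=np.linalg.norm(h); ex=h-n*(h@n); ex/=np.linalg.norm(ex); ey=np.cross(n,ex)
d=(p-ce); L=np.c_[d@ex,d@ey,d@n]
on=L[abs(L[:,2])<4]; r=cv2.minAreaRect(on[:,:2].astype(np.float32)); print("plate rect",r, np.percentile(on,[0,1,99,100],axis=0).round(1))
g=L[L[:,2]>22]; print("grip",len(g),g.mean(0),g.min(0),g.max(0), g.mean(0)@np.array([ex,ey,n])+ce)
print("ex",ex,"ey",ey)
E
```

```text
table [509.70130872 -30.71546721   2.95537029] [378.93391218 384.00941949  -2.93905672]
rim [321 178  29  23  73] ctr [ 597.9 -293.4  149.7] rect [ 597.3 -292.9] [125.5  52.6] 55.52 z [144. 150. 155.]
rim [186 180  54  18 559] ctr [602.7 184.9 149.9] rect [602.4 188.4] [204.4  62.4] 85.79 z [144. 150. 156.]
rim [298 183  22  28  69] ctr [ 573.9 -165.1  149.1] rect [ 573.1 -166.2] [ 52.7 123.4] 56.18 z [144. 150. 155.]
rim [210 203   4   6  22] ctr [535.5 191.7 149.2] rect [536.6 191.5] [20.3 11.9] 0.29 z [143. 150. 155.]
rim [345 202   9  20  41] ctr [ 494.4 -331.7  148.9] rect [ 495.5 -331.7] [25.3 75.5] 74.07 z [144. 149. 154.]
rim [303 212  18  18  47] ctr [ 458.4 -174.6  150.2] rect [ 460.4 -174.7] [86.9 29.4] 42.76 z [145. 150. 155.]
rim [329 221  15   5  22] ctr [ 455.  -275.   151.1] rect [ 455.1 -275.5] [ 5.5 54.8] 12.21 z [145. 151. 156.]
over [193 180  15   4  23] ctr [631.3 235.  160.8] rect [628.5 232.8] [54.2 11.8] 87.82 z [158. 160. 165.]
over [294 200  10  21  91] ctr [ 506.3 -136.1  163.4] rect [ 505.4 -136.2] [78.1 16.9] 13.82 z [159. 164. 167.]
hi [355 187  14  12  
[... 820 characters left out ...]
. 34. 43.]
low [330 186  16  35  52] ctr [ 560.2 -314.1   36.3] rect [ 550.1 -312.3] [148.1  23.4] 16.83 z [26. 37. 44.]
lid n [-0.57443067  0.0413969   0.81750578] tilt 35.164113207278156 az 175.87805041575874 1173 [526.37988629 192.71415962 106.20259359]
plate rect ((10.724212646484375, 6.012947082519531), (214.8296661376953, 203.91673278808594), 0.6107432842254639) [[-97.4 -95.4  -4. ]
 [-94.5 -95.   -3.9]
 [ 98.1 105.    3.8]
 [118.3 108.1   4. ]]
grip 80 [-1.04244241  0.07913785 30.70130365] [-47.07849307  -7.08822803  22.94608877] [40.50639644  8.20331406 39.22755474] [507.89980598 194.12528748 130.70072301]
ex [ 0.81539116 -0.05876195  0.57592039] ey [0.07187955 0.99741332 0.        ]
```

```bash
python3 - <<'E'
from h import *
a=[]
for n,(x0,y0,x1,y1),s in(("scene",(165,130,325,290),3.6),("top",(175,150,385,250),3.8)):
    c=np.load(n+".npz"); a.append(cv2.resize(c["pixels"][y0:y1,x0:x1],None,fx=s,fy=s,interpolation=cv2.INTER_CUBIC))
for i,n in enumerate(("s2","t2")): cv2.imwrite(f"pics/{n}.png",cv2.cvtColor(a[i],cv2.COLOR_RGB2BGR)); print(a[i].shape)
E
```

```text
(576, 576, 3)
(380, 798, 3)
```

View pics/s2.png

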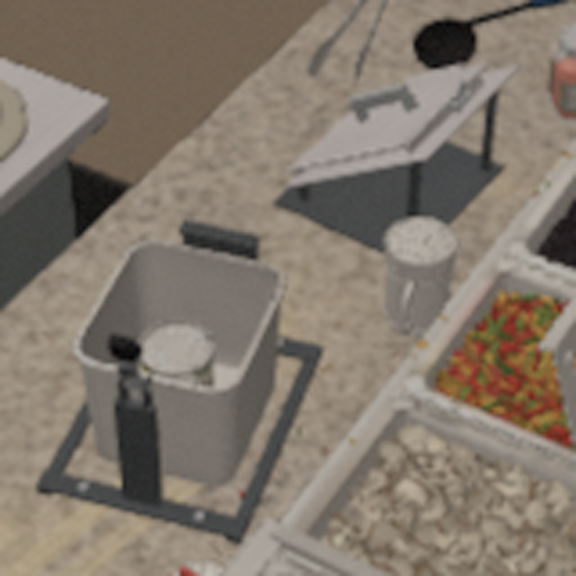

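View pics/t2.png

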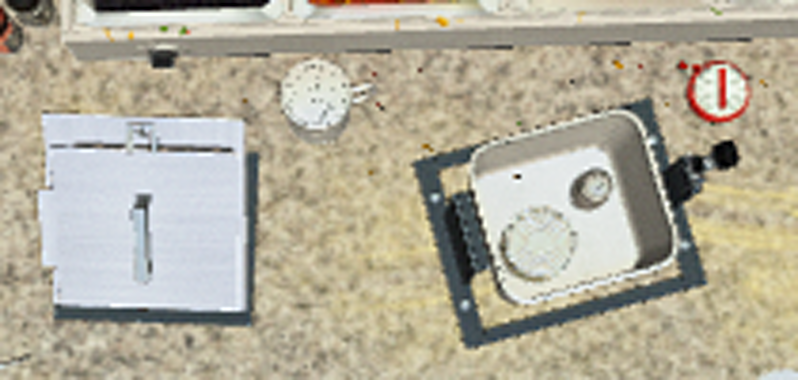

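The scene crop shows the hook on the far side at (220,237), the lever upright at (125,350) and the lid's loop round its peg at the rack's upper edge. The top crop shows the pan turned by about 15° and the grip bar at (142,238). The lid fit agrees with the given sizes: tilt 35.2°, origin z about 101. Next I'll refine the pan's yaw and get the wrist camera's mount.

```bash
python3 - <<'E'
from h import *
c=capture("wrist"); print(np.round(c["tool_from_camera"],3),c["fx"],c["cx"],c["cy"])
c=np.load("top.npz"); w=cloud(c); px=c["pixels"].astype(int); z=w[...,2]
m=np.zeros(z.shape,bool); m[170:235,285:375]=1
m&=(z>141)&(z<157)&(px.min(-1)>105); p=w[m]
r=cv2.minAreaRect(p[:,:2].astype(np.float32)); print("rim",len(p),r)
m2=np.zeros(z.shape,bool); m2[160:250,285:375]=1; m2&=(z>4)&(z<20)&(px.max(-1)<110)
q=w[m2]; print("base",len(q),cv2.minAreaRect(q[:,:2].astype(np.float32)))
E
```

```text
[[  -0.      -0.964   -0.266   67.778]
 [   1.      -0.       0.       0.299]
 [  -0.      -0.266    0.964 -142.545]
 [   0.       0.       0.       1.   ]] 297.3186396354542 258.06281887636305 192.49631416079438
rim 254 ((530.56494140625, -240.45156860351562), (168.30462646484375, 184.5419921875), 13.49338436126709)
base 574 ((565.0962524414062, -279.061279296875), (367.7818908691406, 324.74920654296875), 89.9931869506836)
```

Request:
play_rows(deltas=[[0.35, -0.95, 0.2, 0, 0, 0.6, 1], [0.35, -0.95, 0.2, 0, 0, 0.6, 1], [0.35, -0.95, 0.2, 0, 0, 0.6, 1], [0.35, -0.95, 0.2, 0, 0, 0.6, 1], [0.35, -0.95, 0.2, 0, 0, 0.6, 1], [0.35, -0.95, 0.2, 0, 0, 0.6, 1], [0.35, -0.95, 0.2, 0, 0, 0.6, 1], [0.35, -0.95, 0.2, 0, 0, 0.6, 1]])

```text
time_s: 0.82
eef_pos: [284.7, 190.4, 295.6]
ee_rot: [0.0, -0.085, 0.996, 0.0]
force: [2.0, 0.7, -0.6]
grip_width: 0.998
```

Request:
play_rows(deltas=[[0.4, -0.9, 0.2, 0, 0, 0.6, 1], [0.4, -0.9, 0.2, 0, 0, 0.6, 1], [0.4, -0.9, 0.2, 0, 0, 0.6, 1], [0.4, -0.9, 0.2, 0, 0, 0.6, 1], [0.4, -0.9, 0.2, 0, 0, 0.6, 1], [0.4, -0.9, 0.2, 0, 0, 0.6, 1], [0.4, -0.9, 0.2, 0, 0, 0.6, 1], [0.4, -0.9, 0.2, 0, 0, 0.6, 1]])

```text
time_s: 1.48
eef_pos: [413.1, -97.9, 359.5]
ee_rot: [0.0, -0.329, 0.944, 0.0]
force: [0.5, 1.1, -0.1]
grip_width: 1.001
```

Request:
play_rows(deltas=[[0.5, -0.7, 0, 0, 0, -0.85, 1], [0.5, -0.7, 0, 0, 0, -0.85, 1], [0.5, -0.7, 0, 0, 0, -0.85, 1], [0.5, -0.7, 0, 0, 0, -0.85, 1], [0, 0, 0, 0, 0, -0.85, 1], [0, 0, 0, 0, 0, 0, 1], [0, 0, 0, 0, 0, 0, 1]])

```text
time_s: 2.07
eef_pos: [492.7, -207.6, 358.9]
ee_rot: [-0.0, -0.113, 0.994, 0.0]
force: [-0.9, 0.7, 1.1]
grip_width: 1.003
```

```bash
cat >> h.py <<'E'
def wcloud(c,s):
    z=c["z_map"].astype(float); v,u=np.mgrid[:z.shape[0],:z.shape[1]]
    x=(u-c["cx"])/c["fx"]; y=(v-c["cy"])/c["fy"]; th=np.hypot(x,y)+1e-9; k=np.tan(np.minimum(th,1.4))/th
    p=np.stack([x*k*z,y*k*z,z],-1); T=np.array(c["tool_from_camera"])
    w=(p@T[:3,:3].T+T[:3,3])@q2R(s["ee_rot"]).T+np.array(s["eef_pos"]); w[z<=0]=np.nan; return w
def wshot(n):
    s=sensors.sense(); c=capture("wrist"); save(c,n); return c,wcloud(c,s),s
E
python3 - <<'E'
from h import *
c,w,s=wshot("w1.png"); px=c["pixels"].astype(int); z=w[...,2]
print(s["eef_pos"],s["ee_rot"]); print("table med z",np.nanmedian(z[(z<20)]))
m=(np.abs(z-150)<4)&(px.min(-1)>90)&(np.abs(w[...,0]-530)<130)&(np.abs(w[...,1]+240)<130); p=w[m]
print("rim",len(p),np.median(p[:,2]),cv2.minAreaRect(p[:,:2].astype(np.float32)))
c0=np.array([530.6,-240.5]); a=np.radians(13.5); ex=np.array([np.cos(a),np.sin(a)]); ey=np.array([-np.sin(a),np.cos(a)])
L=np.stack([(w[...,:2]-c0)@ex,(w[...,:2]-c0)@ey,z],-1)
h=L[(z>156)&(z<168)&(L[...,1]>85)&(L[...,1]<135)&(abs(L[...,0])<70)]
print("hook",len(h),np.percentile(h,[1,50,99],axis=0).round(1))
l=L[(z>150)&(L[...,1]<-95)&(L[...,1]>-190)&(abs(L[...,0])<40)]
print("lever",len(l),np.percentile(l,[1,50,99],axis=0).round(1))
for zz in range(150,260,10):
    k=l[(l[:,2]>=zz)&(l[:,2]<zz+10)]
    if len(k)>5: print(zz,k.min(0).round(),k.max(0).round(),len(k))
E
```

```text
[ 492.72804549 -207.5923351   358.94441955] [-2.33696409e-04 -1.12893960e-01  9.93606975e-01  2.81658978e-04]
table med z -0.11993174871815881
rim 2216 149.80626827761864 ((534.2495727539062, -255.41891479492188), (168.73629760742188, 218.8129119873047), 13.710103034973145)
hook 943 [[-39.7  99.9 159.5]
 [ -2.  108.1 163.1]
 [ 38.7 117.1 165.1]]
lever 1179 [[ -14.8 -141.8  152.7]
 [  -2.9 -125.6  214.4]
 [  13.2 -109.5  246.3]]
150 [ -14. -124.  151.] [  13. -109.  160.] 37
160 [ -16. -124.  160.] [  16. -109.  170.] 52
170 [ -17. -125.  170.] [  17. -109.  180.] 214
180 [  -7. -125.  180.] [   6. -116.  190.] 56
190 [  -7. -129.  190.] [  -4. -119.  200.] 25
200 [  -8. -137.  201.] [   7. -109.  210.] 113
210 [  -8. -131.  210.] [   7. -110.  220.] 181
220 [ -12. -137.  220.] [  10. -126.  230.] 117
230 [ -13. -139.  230.] [  10. -127.  240.] 157
240 [ -13. -145.  240.] [  11. -130.  247.] 227
```

View pics/w1.png

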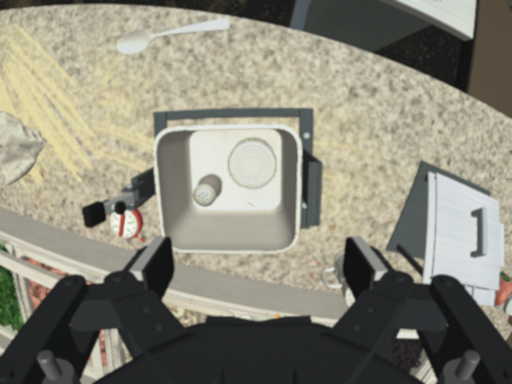

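The wrist view shows the open pan centred near (230,190), the hook on its right at (312,190) and the lever on its left at (110,210). The lid is at (465,235).

```bash
python3 - <<'E'
from h import *
c,w,s=wshot("w2.png"); px=c["pixels"].astype(int); z=w[...,2]
c0=np.array([530.6,-240.5]); 
for yaw in (13.2,13.5,13.8,14.1):
    a=np.radians(yaw); ex=np.array([np.cos(a),np.sin(a)]); ey=np.array([-np.sin(a),np.cos(a)])
    L=np.stack([(w[...,:2]-c0)@ex,(w[...,:2]-c0)@ey,z],-1)
    m=(np.abs(z-150)<3)&(px.min(-1)>90)&(np.abs(L[...,0])<95)&(np.abs(L[...,1])<97); p=L[m]
    # edges: per-strip extremes
    def edge(i,j,sg):
        o=[]
        for t in np.arange(-50,51,10):
            k=p[np.abs(p[:,j]-t)<5]; k=k[sg*k[:,i]>50]
            if len(k)>3: o.append((t,np.max(sg*k[:,i])*sg))
        o=np.array(o); f=np.polyfit(o[:,0],o[:,1],1); return round(f[1],1),round(np.degrees(f[0]),2)
    print(yaw,[edge(0,1,1),edge(0,1,-1),edge(1,0,1),edge(1,0,-1)], np.round(cv2.minAreaRect(p[:,:2].astype(np.float32))[0],1),cv2.minAreaRect(p[:,:2].astype(np.float32))[1:])
    h=L[(z>160)&(z<168)&(L[...,1]>85)&(L[...,1]<135)&(abs(L[...,0])<70)]
    print("  hook",np.percentile(h,[0.5,50,99.5],axis=0).round(1)[:, :2].tolist())
# lid from this view
m=(w[...,0]>400)&(w[...,0]<650)&(w[...,1]>90)&(w[...,1]<310)&(z>50)&(px.min(-1)>110); p=w[m]
ce=np.median(p,0); 
for _ in range(8):
    n=np.linalg.svd(p[np.abs((p-ce)@(n if _ else np.array([-.5744,.0414,.8175])))<(6 if _<3 else 3)]-ce)[2][2]; n*=np.sign(n[2]); ce=p[np.abs((p-ce)@n)<4].mean(0)
print("lid n",n,np.degrees(np.arccos(n[2])),np.degrees(np.arctan2(n[1],n[0])),ce,len(p))
E
```

```text
13.2 [(np.float64(83.5), np.float64(0.13)), (np.float64(-83.5), np.float64(-0.25)), (np.float64(93.5), np.float64(0.14)), (np.float64(-89.7), np.float64(0.5))] [-0.   1.8] ((168.3743438720703, 184.4185333251953), 0.32766202092170715)
  hook [[-40.5, 99.8], [-2.5, 108.2], [38.9, 117.4]]
13.5 [(np.float64(83.5), np.float64(0.43)), (np.float64(-83.5), np.float64(0.06)), (np.float64(93.5), np.float64(-0.16)), (np.float64(-89.7), np.float64(0.22))] [-0.   1.8] ((168.37435913085938, 184.4185028076172), 0.027666127309203148)
  hook [[-39.9, 99.8], [-1.9, 108.2], [39.5, 117.4]]
13.8 [(np.float64(83.5), np.float64(0.73)), (np.float64(-83.6), np.float64(0.36)), (np.float64(93.5), np.float64(-0.45)), (np.float64(-89.7), np.float64(-0.07))] [0.  1.8] ((184.4185028076172, 168.37432861328125), 89.7276611328125)
  hook [[-39.4, 99.8], [-1.4, 108.2], [40.1, 117.3]]
14.1 [(np.float64(83.5), np.float64(1.02)), (np.float64(-83.6), np.float64(0.69)), (np.float64(93.4), np.float64(-0.72)), (np.float64(-89.8), np.float64(-0.32))] [0.  1.8] ((184.41848754882812, 168.37432861328125), 89.42765808105469)
  hook [[-38.8, 99.7], [-0.8, 108.2], [40.6, 117.3]]
lid n [-0.57305092  0.03755634  0.81865876] 35.049244839718476 176.25033905003346 [526.09841757 180.72695197 105.82971907] 7312
```

Request:
play_rows(deltas=[[-0.25, 0.95, -0.2, 0, 0, -0.4, 1], [-0.25, 0.95, -0.2, 0, 0, -0.4, 1], [-0.25, 0.95, -0.2, 0, -0.8, -0.4, 1], [-0.25, 0.95, -0.2, 0, -0.8, -0.4, 1], [-0.25, 0.95, -0.2, 0, -0.8, -0.4, 1], [-0.25, 0.95, -0.2, 0, -0.8, -0.4, 1], [-0.25, 0.95, -0.2, 0, -0.8, -0.4, 1], [-0.25, 0.95, -0.2, 0, -0.8, -0.4, 1]])

```text
time_s: 2.83
eef_pos: [412.6, 92.2, 296.7]
ee_rot: [0.244, 0.054, 0.968, -0.017]
force: [0.6, -0.9, -0.0]
grip_width: 1.005
```

```bash
cat >> h.py <<'E'
def togo(pos,Rt):
    s=sensors.sense(); d=(np.array(pos)-s["eef_pos"])/40
    r=R.from_matrix(Rt@q2R(s["ee_rot"]).T).as_rotvec(degrees=True)/6
    print("shift",d.round(3),"turn",r.round(3)); return d,r
def lidtool(ex,n):  # tool axes: z=-n, y=-/+ey ; here x_t=-ex, y_t=ey
    ey=np.cross(n,ex); return np.c_[-ex,ey,-n]
E
python3 - <<'E'
from h import *
n=np.array([-.5735,.0385,.8182]); n/=np.linalg.norm(n)
h=-n*[1,1,0]; ex=h-n*(h@n); ex/=np.linalg.norm(ex)
O=np.array([525.8,192.75,100.9]); togo(O+n*140,lidtool(ex,n)); 
c,w,s=wshot("w3.png"); z=w[...,2]; px=c["pixels"].astype(int)
ey=np.cross(n,ex); d=w-O; L=np.stack([d@ex,d@ey,d@n],-1)
m=(abs(L[...,0])<45)&(abs(L[...,1])<30)&(L[...,2]>28)&(L[...,2]<45); g=L[m]
print("bar",len(g),np.percentile(g,[1,50,99],axis=0).round(1).tolist(),cv2.minAreaRect(g[:,:2].astype(np.float32)))
m=(abs(L[...,0])<125)&(abs(L[...,1])<112)&(abs(L[...,2]-4)<3); g=L[m]; A=np.c_[g[:,:2],np.ones(len(g))]; print("plate",np.percentile(g,[1,50,99],axis=0).round(1).tolist(), np.linalg.lstsq(A,g[:,2],rcond=None)[0])
E
```

```text
shift [ 0.823  2.648 -2.03 ] turn [-0.034 -1.131  0.437]
bar 896 [[-43.5, -5.6, 28.5], [-2.9, 0.3, 35.3], [40.0, 8.2, 37.1]] ((-1.7926864624023438, 1.3886289596557617), (86.15181732177734, 14.528816223144531), 0.23841339349746704)
plate [[-91.8, -93.4, 1.9], [-4.0, -10.0, 3.7], [89.0, 104.7, 5.5]] [-4.91341131e-04  8.99885699e-05  3.71175749e+00]
```

Request:
play_rows(deltas=[[0.2, 0.66, -0.5, 0, -0.38, 0.15, 1], [0.2, 0.66, -0.5, 0, -0.38, 0.15, 1], [0.2, 0.66, -0.5, -0.03, -0.37, 0.14, 1], [0.2, 0.66, -0.5, 0, 0, 0, 1], [0, 0, 0, 0, 0, 0, 1], [0, 0, 0, 0, 0, 0, 1]])

```text
time_s: 3.38
eef_pos: [445.7, 196.8, 215.6]
ee_rot: [0.297, 0.03, 0.954, -0.011]
force: [-0.5, 0.1, 0.5]
grip_width: 1.001
```

```bash
python3 - <<'E'
from h import *
n=np.array([-.5735,.0385,.8182]); n/=np.linalg.norm(n)
h=-n*[1,1,0]; ex=h-n*(h@n); ex/=np.linalg.norm(ex); ey=np.cross(n,ex)
O=np.array([525.8,192.75,100.9])
c,w,s=wshot("w4.png")
d=w-O; L=np.stack([d@ex,d@ey,d@n],-1)
m=(abs(L[...,0])<45)&(abs(L[...,1])<30)&(L[...,2]>30)&(L[...,2]<45); g=L[m]; r=cv2.minAreaRect(g[:,:2].astype(np.float32))
print("bar",len(g),np.percentile(g,[1,50,99],axis=0).round(1).tolist(),r)
O2=O-1.7*ex+1.2*ey; np.savez("lid.npz",O=O2,ex=ex,n=n)
print("O2",O2); togo(O2+n*11,lidtool(ex,n))
E
```

```text
bar 1527 [[-43.5, -4.5, 32.3], [-4.8, 2.2, 35.5], [39.0, 9.2, 37.2]] ((-2.1263885498046875, 2.472850799560547), (84.44473266601562, 13.938621520996094), 0.08263252675533295)
O2 [524.49244676 194.04047916  99.92277532]
shift [ 1.798 -0.038 -2.695] turn [ 0.018 -0.065 -0.019]
```

Request:
play_rows(deltas=[[0.36, -0.005, -0.54, 0, -0.06, 0, 1], [0.36, -0.005, -0.54, 0, 0, 0, 1], [0.36, -0.005, -0.54, 0, 0, 0, 1], [0.36, 0, -0.54, 0, 0, 0, 1], [0.36, 0, -0.535, 0, 0, 0, 1], [0, 0, 0, 0, 0, 0, 1], [0, 0, 0, 0, 0, 0, -1], [0, 0, 0, 0, 0, 0, -1]], squeeze=90)

```text
time_s: 4.1
eef_pos: [518.8, 194.7, 110.5]
ee_rot: [0.302, 0.032, 0.953, -0.011]
force: [0.5, -0.5, 0.4]
grip_width: 0.747
```

Request:
play_rows(deltas=[[0, 0, 0, 0, 0, 0, -1], [0, 0, 0, 0, 0, 0, -1], [0, 0, 0, 0, 0, 0, -1], [0, 0, 0, 0, 0, 0, -1], [0, 0, 0, 0, 0, 0, -1]])

```text
time_s: 4.52
eef_pos: [518.5, 195.3, 109.4]
ee_rot: [0.301, 0.032, 0.953, -0.011]
force: [-8.6, -1.6, 10.4]
grip_width: 0.141
```

Request:
play_rows(deltas=[[0, 0, 0.2, 0, 0, 0, -1], [0, 0, 0.3, 0, 0, 0, -1], [0, 0, 0.3, 0, 0, 0, -1], [0, 0, 0.4, 0, 0, 0, -1], [0, 0, 0.4, 0, 0, 0, -1], [0, 0, 0.5, 0, 0, 0, -1], [0, 0, 0.5, 0, 0, 0, -1], [0, 0, 0.5, 0, 0, 0, -1]])

```text
time_s: 5.18
eef_pos: [517.7, 195.1, 232.6]
ee_rot: [0.3, 0.032, 0.953, -0.011]
force: [-0.3, 0.5, -3.6]
grip_width: 0.144
```

```bash
python3 - <<'E'
from h import *
s=sensors.sense(); print(s["force"],s["wrist_torque"],s["grip_width"])
c=capture("scene"); p=c["pixels"][60:300,150:350]; cv2.imwrite("pics/s3.png",cv2.cvtColor(cv2.resize(p,None,fx=2.4,fy=2.4,interpolation=cv2.INTER_CUBIC),cv2.COLOR_RGB2BGR))
E
```

```text
[-0.2737344   0.50842191 -3.57624458] [ 0.0688767   0.63043726 -0.02089862] 0.1442281872990846
```

View pics/s3.png

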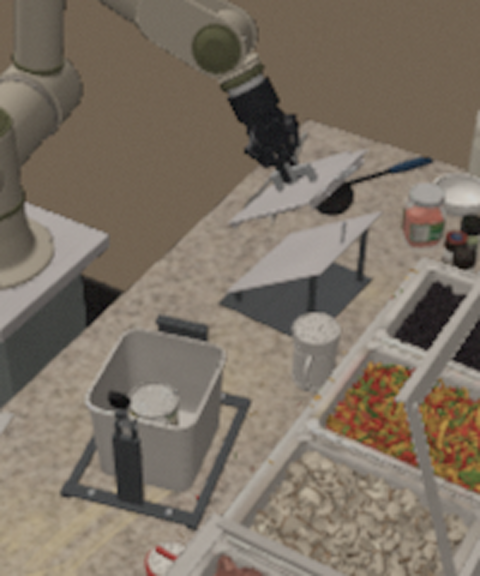

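The lid is off the peg and held, with its weight about 3.6 N. Next I'll measure how it sits in the tool.

```bash
python3 - <<'E'
from h import *
l=np.load("lid.npz"); O,ex,n=l["O"],l["ex"],l["n"]; ey=np.cross(n,ex); B=np.c_[ex,ey,n]
print("tcp in lid at grasp",(np.array([518.5,195.3,109.4])-O)@B)
s0=sensors.sense(); c,w,s=wshot("w5.png")
Rt=q2R(s["ee_rot"]); T=(w-s["eef_pos"])@Rt   # tool coords; lid: x=-tx,y=ty,z=-tz
L=np.stack([-T[...,0],T[...,1],-T[...,2]],-1)
m=(abs(L[...,0])<130)&(abs(L[...,1])<115)&(L[...,2]<0)&(L[...,2]>-15)
g=L[m]; A=np.c_[g[:,:2],np.ones(len(g))]; print(len(g))
f=np.linalg.lstsq(A,g[:,2],rcond=None)[0]; k=abs(A@f-g[:,2])<2; f=np.linalg.lstsq(A[k],g[k,2],rcond=None)[0]; print("plane z at tcp, slopes deg",f[2],np.degrees(f[:2]))
g=g[k]; print(np.percentile(g,[.5,50,99.5],axis=0).round(1).tolist())
for x in range(-90,100,20):
    q=g[abs(g[:,0]-x)<4]
    if len(q)>5: print("x",x,"y",q[:,1].min().round(1),q[:,1].max().round(1))
for y in range(-90,110,20):
    q=g[abs(g[:,1]-y)<4]
    if len(q)>5: print("y",y,"x",q[:,0].min().round(1),q[:,0].max().round(1))
E
```

```text
tcp in lid at grasp [ 0.4864263   0.85531288 11.24034821]
63129
plane z at tcp, slopes deg -7.571817644855706 [-0.10571726  0.05486905]
[[-92.0, -94.9, -9.1], [-42.7, 4.0, -7.5], [51.7, 106.2, -5.9]]
x -90 y -96.2 92.1
x -70 y -96.4 92.3
x -50 y -96.6 99.2
x -30 y -97.0 108.4
x -10 y -96.6 108.5
x 10 y -96.3 108.4
x 30 y -96.6 108.9
x 50 y -72.2 73.3
y -90 x -92.3 39.4
y -70 x -92.4 62.2
y -50 x -92.3 17.4
y -30 x -92.3 21.2
y -10 x -92.8 57.6
y 10 x -92.7 56.4
y 30 x -92.9 20.7
y 50 x -92.8 17.3
y 70 x -92.9 61.0
y 90 x -92.7 38.1
```

View pics/w5.png

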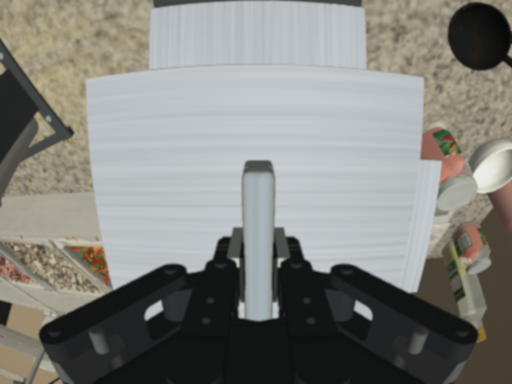

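The wrist view shows the lid square in the jaws, with the bar at (258,240) and the tongue edge on the right at (430,225). In lid coordinates the TCP is at (0.6,-0.3,11.6), with tilts under 0.1°.

```bash
cat >> h.py <<'E'
PAN=np.array([530.2,-238.75,0]); YAW=13.5; TL=np.array([0.6,-0.3,11.6])
def lidpose(tip_y,tip_z,tilt,dx=0,show=True):
    Rp=R.from_euler("z",YAW,degrees=True).as_matrix(); Rl=Rp@R.from_euler("x",-tilt,degrees=True).as_matrix()
    O=PAN+Rp@np.array([dx,tip_y,tip_z])-Rl@np.array([0,108,0])
    pos=O+Rl@TL; Rt=Rl@np.diag([-1.,1,-1]); return togo(pos,Rt)
def lidnow():
    s=sensors.sense(); Rp=R.from_euler("z",YAW,degrees=True).as_matrix(); Rl=q2R(s["ee_rot"])@np.diag([-1.,1,-1])
    O=s["eef_pos"]-Rl@TL; f=lambda p:(Rp.T@(O+Rl@np.array(p)-PAN)).round(1)
    print("tip",f([0,108,0]),"O",f([0,0,0]),"flange",f([0,-71,-12]),"rpy",R.from_matrix(Rp.T@Rl).as_euler("xyz",degrees=True).round(2),"F",s["force"].round(1),"grip",round(s["grip_width"],3),"t",round(s["time_s"],2))
E
python3 -c "
from h import *
lidpose(90,225,15)"
```

```text
shift [  0.354 -11.134   0.725] turn [-2.913  5.637  2.017]
```

Request:
play_rows(deltas=[[0.03, -0.6, 0.1, 0, 0, 0, -1], [0.03, -0.9, 0.1, -0.243, 0.47, 0.168, -1], [0.03, -0.95, 0.1, -0.243, 0.47, 0.168, -1], [0.03, -0.95, 0.1, -0.243, 0.47, 0.168, -1], [0.03, -0.95, 0.1, -0.243, 0.47, 0.168, -1], [0.03, -0.95, 0.1, -0.243, 0.47, 0.168, -1], [0.03, -0.95, 0.05, -0.243, 0.47, 0.168, -1], [0.03, -0.95, 0, -0.243, 0.47, 0.168, -1]])

```text
time_s: 5.95
eef_pos: [527.5, -94.9, 257.2]
ee_rot: [0.133, -0.056, 0.986, -0.082]
force: [1.0, 0.6, -3.5]
grip_width: 0.142
```

Request:
play_rows(deltas=[[0.03, -0.95, 0, -0.243, 0.47, 0.168, -1], [0.03, -0.95, 0, -0.243, 0.47, 0.168, -1], [0.03, -0.8, 0, -0.243, 0.47, 0.168, -1], [0.03, -0.6, 0, -0.243, 0.47, 0.168, -1], [0, -0.3, 0, -0.243, 0.47, 0.168, -1], [0, 0, 0, 0, 0, 0, -1], [0, 0, 0, 0, 0, 0, -1]])

```text
time_s: 6.53
eef_pos: [532.8, -236.5, 256.3]
ee_rot: [0.012, -0.116, 0.985, -0.13]
force: [-0.7, 0.8, -4.5]
grip_width: 0.141
```

```bash
python3 -c "
from h import *
lidnow(); lidpose(92,190,15)"
```

```text
tip [  2.4 103.3 217.2] O [  2.4  -1.1 245. ] flange [  2.4 -72.8 251.8] rpy [-14.95   0.34  -0.08] F [-0.7  0.8 -4.5] grip 0.141 t 6.53
shift [ 0.005 -0.287 -0.677] turn [ 0.005 -0.057  0.014]
```

Request:
play_rows(deltas=[[0, -0.15, -0.1, 0, -0.057, 0.014, -1], [0, -0.14, -0.2, 0, 0, 0, -1], [0, 0, -0.2, 0, 0, 0, -1], [0, 0, -0.17, 0, 0, 0, -1], [0, 0, 0, 0, 0, 0, -1], [0, 0, 0, 0, 0, 0, -1]])

```text
time_s: 7.03
eef_pos: [532.9, -248.2, 231.2]
ee_rot: [0.016, -0.117, 0.984, -0.131]
force: [0.5, -0.4, -2.9]
grip_width: 0.145
```

```bash
python3 - <<'E'
from h import *
lidnow(); c,w,s=wshot("w6.png")
a=np.radians(YAW); ex=np.array([np.cos(a),np.sin(a)]); ey=np.array([-np.sin(a),np.cos(a)])
L=np.stack([(w[...,:2]-PAN[:2])@ex,(w[...,:2]-PAN[:2])@ey,w[...,2]],-1); z=w[...,2]
h=L[(z>158)&(z<168)&(L[...,1]>88)&(L[...,1]<130)&(abs(L[...,0])<70)]
print("hook",len(h),np.percentile(h,[1,50,99],axis=0).round(1).tolist())
t=L[(z>180)&(L[...,1]>75)&(L[...,1]<105)&(abs(L[...,0])<70)]; print("tongue",len(t),np.percentile(t,[1,50,99],axis=0).round(1).tolist())
v=L[(z>165)&(L[...,1]<-85)&(L[...,1]>-160)&(abs(L[...,0])<20)]; print("lever/lid",len(v)); 
for x in (-80,-60,-50,-30,0,30):
    k=L[(abs(L[...,0]-x)<4)&(z>180)&(L[...,1]>60)&(L[...,1]<110)]; 
    if len(k): print(x,"tongue ymax",k[:,1].max().round(1), "at z",k[k[:,1].argmax(),2].round(1))
r=L[(abs(z-150)<3)&(L[...,1]>-95)&(L[...,1]<97)&(L[...,0]<-60)&(L[...,0]>-110)]
print("rim -x edge",len(r), [r[abs(r[:,1]-y)<6][:,0].min().round(1) for y in (-60,-40,-20,0,20,40,60) if (abs(r[:,1]-y)<6).sum()>3])
E
```

```text
tip [ -0.3  91.7 191.7] O [-2.000e-01 -1.250e+01  2.199e+02] flange [-1.000e-01 -8.420e+01  2.268e+02] rpy [-15.13  -0.02   0.06] F [ 0.5 -0.4 -2.9] grip 0.145 t 7.03
hook 1318 [[-39.8, 104.8, 161.0], [-3.6, 109.9, 163.4], [38.6, 115.1, 165.3]]
tongue 3329 [[-63.9, 75.1, 194.5], [-8.7, 83.3, 197.9], [41.4, 92.6, 201.8]]
lever/lid 2760
-80 tongue ymax 77.5 at z 198.2
-60 tongue ymax 77.2 at z 199.6
-50 tongue ymax 77.4 at z 198.0
-30 tongue ymax 93.0 at z 194.4
0 tongue ymax 93.2 at z 194.0
30 tongue ymax 93.4 at z 193.9
rim -x edge 0 []
```

View pics/w6.png

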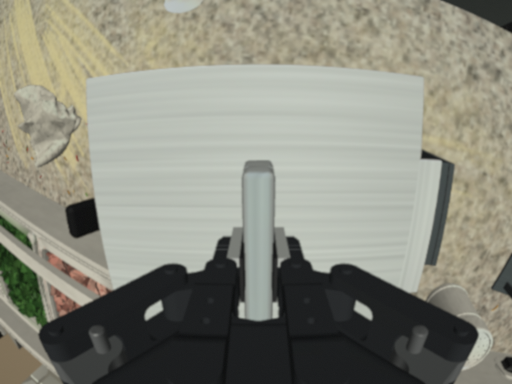

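```bash
python3 -c "
from h import *
lidpose(93.5,153,15); lidpose(107.5,149,15)"
```

```text
shift [-0.011  0.045 -0.987] turn [ 0.027  0.017 -0.01 ]
shift [-0.092  0.386 -1.087] turn [ 0.027  0.017 -0.01 ]
```

Request:
play_rows(deltas=[[-0.01, 0.045, -0.2, 0, 0, 0, -1], [0, 0, -0.2, 0, 0, 0, -1], [0, 0, -0.2, 0, 0, 0, -1], [0, 0, -0.2, 0, 0, 0, -1], [0, 0, -0.15, 0, 0, 0, -1], [0, 0, -0.04, 0, 0, 0, -1], [0, 0, 0, 0, 0, 0, -1], [0, 0, 0, 0, 0, 0, -1]])

```text
time_s: 7.75
eef_pos: [532.8, -246.8, 192.3]
ee_rot: [0.016, -0.117, 0.984, -0.131]
force: [0.2, -0.6, -3.7]
grip_width: 0.146
```

```bash
python3 -c "
from h import *
lidnow(); lidpose(107.5,149,15)"
```

```text
tip [  0.   93.1 152.7] O [ 1.00e-01 -1.12e+01  1.81e+02] flange [ 1.00e-01 -8.28e+01  1.88e+02] rpy [-15.2   -0.07   0.05] F [ 0.2 -0.6 -3.7] grip 0.146 t 7.75
shift [-0.085  0.348 -0.101] turn [ 0.029  0.019 -0.009]
```

No contact yet. Now I'll slide the tongue in along its own direction.

Request:
play_rows(deltas=[[-0.014, 0.058, -0.016, 0, 0, 0, -1], [-0.014, 0.058, -0.016, 0, 0, 0, -1], [-0.014, 0.058, -0.016, 0, 0, 0, -1], [-0.014, 0.058, -0.016, 0, 0, 0, -1], [-0.014, 0.058, -0.016, 0, 0, 0, -1], [-0.014, 0.058, -0.016, 0, 0, 0, -1], [0, 0, 0, 0, 0, 0, -1], [0, 0, 0, 0, 0, 0, -1]])

```text
time_s: 8.42
eef_pos: [529.3, -232.6, 188.3]
ee_rot: [0.016, -0.117, 0.984, -0.131]
force: [-0.3, -0.1, -4.3]
grip_width: 0.142
```

```bash
python3 - <<'E'
from h import *
lidnow(); lidpose(108,150,8); lidpose(108,150,4);lidpose(108,150.3,0)
c=capture("scene"); p=c["pixels"][150:290,165:285]; cv2.imwrite("pics/s4.png",cv2.cvtColor(cv2.resize(p,None,fx=4,fy=4,interpolation=cv2.INTER_CUBIC),cv2.COLOR_RGB2BGR))
E
```

```text
tip [-1.000e-01  1.076e+02  1.487e+02] O [ -0.    3.4 177. ] flange [  0.  -68.3 184. ] rpy [-15.18  -0.05   0.06] F [-0.3 -0.1 -4.3] grip 0.142 t 8.42
shift [ 0.023 -0.092 -0.292] turn [ 1.161  0.289 -0.01 ]
shift [ 0.032 -0.131 -0.478] turn [ 1.81   0.445 -0.01 ]
shift [ 0.039 -0.157 -0.659] turn [ 2.458  0.601 -0.009]
```

View pics/s4.png

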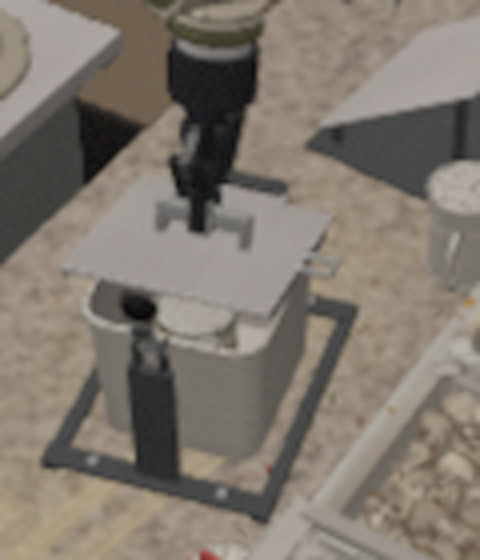

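The tongue runs in under the hook at (255,185) without contact, and the near side of the lid is still raised. Lowering it now.

Request:
play_rows(deltas=[[0.006, -0.023, -0.073, 0.29, 0.072, 0, -1], [0.006, -0.023, -0.073, 0.29, 0.072, 0, -1], [0.006, -0.023, -0.073, 0.29, 0.072, 0, -1], [0.005, -0.023, -0.073, 0.29, 0.072, 0, -1], [0.004, -0.02, -0.09, 0.32, 0.078, 0, -1], [0.005, -0.019, -0.096, 0.33, 0.079, 0, -1], [0, 0, 0, 0, 0, 0, -1], [0, 0, 0, 0, 0, 0, -1]])

```text
time_s: 9.13
eef_pos: [530.5, -238.4, 169.0]
ee_rot: [0.004, -0.118, 0.992, -0.035]
force: [0.9, 0.2, -2.5]
grip_width: 0.143
```

```bash
python3 -c "
from h import *
lidnow(); lidpose(107,150.3,0)"
```

```text
tip [ -0.2 107.4 149.7] O [ -0.2  -0.3 157.4] flange [ -0.2 -72.  150.4] rpy [-4.04  0.02  0.01] F [ 0.9  0.2 -2.5] grip 0.143 t 9.13
shift [ 0.014 -0.036 -0.176] turn [ 0.656  0.155 -0.002]
```

Request:
play_rows(deltas=[[0.003, -0.008, -0.04, 0.16, 0.04, 0, -1], [0.003, -0.008, -0.04, 0.16, 0.04, 0, -1], [0.003, -0.008, -0.04, 0.16, 0.04, 0, -1], [0.003, -0.008, -0.05, 0.17, 0.04, 0, -1], [0, 0, -0.02, 0, 0, 0, -1], [0, 0, 0, 0, 0, 0, -1], [0, 0, 0, 0, 0, 0, -1]])

```text
time_s: 9.72
eef_pos: [531.3, -239.6, 162.0]
ee_rot: [0.0, -0.118, 0.993, -0.0]
force: [-1.2, -0.2, 2.0]
grip_width: 0.142
```

```bash
python3 -c "
from h import *
lidnow(); lidpose(107,150,0)"
```

```text
tip [  0.2 107.3 150.4] O [  0.2  -0.7 150.4] flange [  0.3 -71.7 138.5] rpy [-0.02 -0.02  0.05] F [-1.2 -0.2  2. ] grip 0.142 t 9.72
shift [-0.004 -0.008 -0.011] turn [ 0.003  0.004 -0.008]
```

The lid has seated on the rim. I'll release it and retreat.

Request:
play_rows(deltas=[[0, 0, -0.03, 0, 0, 0, -1], [0, 0, 0, 0, 0, 0, -0.4], [0, 0, 0, 0, 0, 0, 0.2], [0, 0, 0, 0, 0, 0, 0.2], [0, 0, 0.3, 0, 0, 0, 0.2], [0, 0, 0.7, 0, 0, 0, 0.2], [0, 0, 1, 0, 0, 0, 0.2], [0, 0, 1, 0, 0, 0, 0.2]])

```text
time_s: 10.38
eef_pos: [530.6, -239.0, 281.1]
ee_rot: [-0.001, -0.118, 0.993, 0.001]
force: [1.3, 0.3, -0.0]
grip_width: 0.602
```

Request:
play_rows(deltas=[[0.2, -0.1, 0.8, 0, 0, 0, -1], [0.2, -0.1, 0.6, 0, 0, 0, -1], [0, 0, 0, 0, 0, 0, -1], [0, 0, 0, 0, 0, 0, -1]])

```text
time_s: 10.72
eef_pos: [547.4, -247.5, 336.6]
ee_rot: [0.0, -0.118, 0.993, -0.0]
force: [1.0, 0.2, -1.6]
grip_width: 0.032
```

```bash
python3 - <<'E'
from h import *
c,w,s=wshot("w7.png"); print(s["eef_pos"],s["ee_rot"].round(3),s["force"],s["grip_width"])
a=np.radians(YAW); ex=np.array([np.cos(a),np.sin(a)]); ey=np.array([-np.sin(a),np.cos(a)])
L=np.stack([(w[...,:2]-PAN[:2])@ex,(w[...,:2]-PAN[:2])@ey,w[...,2]],-1); z=w[...,2]
g=L[(abs(L[...,0])<85)&(abs(L[...,1])<90)&(abs(z-154)<10)]; A=np.c_[g[:,:2],np.ones(len(g))]
f=np.linalg.lstsq(A,g[:,2],rcond=None)[0]; k=abs(A@f-g[:,2])<2; f=np.linalg.lstsq(A[k],g[k,2],rcond=None)[0]; print("lid top z",f[2],"slopes deg",np.degrees(f[:2]))
q=L[(abs(z-154)<4)&(abs(L[...,0])<30)]; print("y range",np.percentile(q[:,1],[.5,99.5]))
q=L[(abs(z-154)<4)&(abs(L[...,1])<80)&(abs(L[...,0])<110)]; print("x range",np.percentile(q[:,0],[.5,99.5]))
l=L[(z>165)&(L[...,1]<-95)&(L[...,1]>-190)&(abs(L[...,0])<30)]
for zz in range(170,260,10):
    k=l[(l[:,2]>=zz)&(l[:,2]<zz+10)]
    if len(k)>5: print(zz,k.min(0).round(),k.max(0).round(),len(k))
E
```

```text
[ 547.38506821 -247.49393494  336.61423828] [ 0.    -0.118  0.993 -0.   ] [ 0.96161897  0.17425496 -1.56490893] 0.03232840249771818
lid top z 153.98603171588155 slopes deg [ 0.04541427 -0.02401168]
y range [-97.00656829  98.95026029]
x range [-90.47243719  91.27112865]
170 [ -17. -127.  170.] [  17. -111.  180.] 229
180 [  -7. -126.  180.] [   2. -118.  189.] 28
190 [  -7. -134.  190.] [  -6. -121.  200.] 20
200 [  -8. -138.  200.] [   8. -110.  210.] 143
210 [  -8. -131.  210.] [   8. -112.  220.] 228
220 [ -13. -138.  221.] [  11. -128.  230.] 143
230 [ -13. -142.  230.] [  12. -129.  240.] 196
240 [ -12. -146.  240.] [  11. -132.  247.] 335
```

View pics/w7.png

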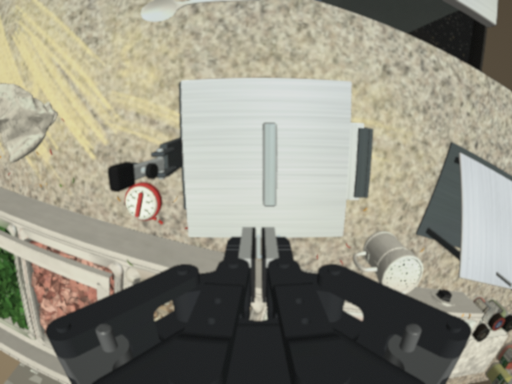

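The lid lies flat: top at z=154.0, slopes under 0.05°, tongue edge hidden under the hook at (362,160). The lever is still open at (140,170), about 1.81 rad. Now I'll plan the lever push with shut fingers.

```bash
cat >> h.py <<'E'
def levpose(phi,tau,off=0,up=0,rc=72):
    f,t=np.radians([phi,tau]); n=np.array([-np.sin(f),np.cos(f)])
    C=np.array([-120,168])+rc*np.array([np.cos(f),np.sin(f)])+(6.5+off)*n
    T=C-8*np.array([np.cos(t),np.sin(t)])
    Rp=R.from_euler("z",YAW,degrees=True).as_matrix()
    return PAN+Rp@np.array([0,T[0],T[1]+up]), Rp@R.from_euler("x",tau,degrees=True).as_matrix()@np.diag([-1.,1,-1])
E
python3 - <<'E'
from h import *
for a in ((106,22,20,55),(106,22,20,0)): p,Rt=levpose(*a); print(p.round(1)); togo(p,Rt)
E
```

```text
[ 570.5 -406.7  281.9]
shift [ 0.59  -3.987 -1.335] turn [ 3.555  0.844 -0.01 ]
[ 570.5 -406.7  226.9]
shift [ 0.59  -3.987 -2.71 ] turn [ 3.555  0.844 -0.01 ]
```

Request:
play_rows(deltas=[[0.08, -0.57, 0, 0.5, 0.12, 0, -1], [0.08, -0.57, 0, 0.5, 0.12, 0, -1], [0.08, -0.57, 0, 0.5, 0.12, 0, -1], [0.09, -0.57, 0, 0.5, 0.12, 0, -1], [0.09, -0.57, -0.2, 0.5, 0.12, 0, -1], [0.09, -0.57, -0.4, 0.5, 0.12, 0, -1], [0.08, -0.57, -0.5, 0.55, 0.12, 0, -1], [0, 0, -0.23, 0, 0, 0, -1]])

```text
time_s: 11.43
eef_pos: [565.7, -408.3, 262.5]
ee_rot: [-0.03, -0.111, 0.972, 0.203]
force: [0.3, -2.1, -6.5]
grip_width: -0.001
```

```bash
python3 - <<'E'
from h import *
p,Rt=levpose(106,22,20,0); togo(p,Rt); s=sensors.sense(); print(s["eef_pos"],s["joints"].round(2),s["force"])
pr=None
for ph,tau,off in ((106,22,20),(106,22,4),(100,21,0),(90,19,0),(80,17,0),(70,15,0),(60,13,0),(50,11,0),(40,9,0),(30,7,0),(20,5,0),(10,3,0),(5,2,0),(0,1,0),(-2,1,0)):
    p,Rt=levpose(ph,tau,off)
    if pr: print(ph,((p-pr[0])/40).round(3),(R.from_matrix(Rt@pr[1].T).as_rotvec(degrees=True)/6).round(3))
    pr=(p,Rt)
E
```

```text
shift [ 0.122  0.04  -0.889] turn [-0.242 -0.192  0.051]
[ 565.66394382 -408.31466671  262.47114642] [-0.86  1.04  0.25  0.22  2.22 -2.56] [ 0.27798647 -2.09711187 -6.54004804]
106 [-0.09   0.374  0.11 ] [0. 0. 0.]
100 [-0.064  0.267  0.09 ] [-0.162 -0.039 -0.   ]
90 [-0.072  0.299  0.062] [-0.324 -0.078 -0.   ]
80 [-0.073  0.304  0.008] [-0.324 -0.078  0.   ]
70 [-0.072  0.3   -0.047] [-0.324 -0.078 -0.   ]
60 [-0.069  0.287 -0.1  ] [-0.324 -0.078 -0.   ]
50 [-0.063  0.264 -0.15 ] [-0.324 -0.078  0.   ]
40 [-0.056  0.234 -0.195] [-0.324 -0.078 -0.   ]
30 [-0.047  0.197 -0.234] [-0.324 -0.078  0.   ]
20 [-0.037  0.153 -0.265] [-0.324 -0.078 -0.   ]
10 [-0.025  0.105 -0.289] [-0.324 -0.078  0.   ]
5 [-0.008  0.033 -0.15 ] [-0.162 -0.039  0.   ]
0 [-0.005  0.02  -0.153] [-0.162 -0.039  0.   ]
-2 [-0.001  0.004 -0.063] [0. 0. 0.]
```

Request:
play_rows(deltas=[[0, 0, 0, -0.6, -0.2, 0.02, -1], [0, 0, 0, -0.8, -0.2, 0, -1], [0, 0, 0, -0.8, -0.2, 0, -1], [0, 0, 0, 0, 0, 0, -1]])

```text
time_s: 11.77
eef_pos: [568.0, -402.4, 281.5]
ee_rot: [-0.005, -0.121, 0.99, 0.071]
force: [-0.1, -0.4, 1.1]
grip_width: 0.0
```

```bash
python3 - <<'E'
from h import *
p,Rt=levpose(106,10,20,0); togo(p,Rt); s=sensors.sense(); print(s["eef_pos"],s["joints"].round(2),s["force"])
pr=None
for ph,tau,off in ((106,10,20),(106,10,4),(100,10,0),(90,10,0),(80,10,0),(70,10,0),(60,10,0),(50,10,0),(40,9,0),(30,7,0),(20,5,0),(10,3,0),(5,2,0),(0,1,0),(-2,1,0)):
    p,Rt=levpose(ph,tau,off)
    if pr: print(ph,((p-pr[0])/40).round(3),(R.from_matrix(Rt@pr[1].T).as_rotvec(degrees=True)/6).round(3))
    pr=(p,Rt)
E
```

```text
shift [ 0.066 -0.119 -1.325] turn [ 0.283  0.145 -0.062]
[ 567.98756651 -402.41720485  281.53059049] [-0.81  0.8   0.61  0.08  1.86 -2.61] [-0.11671192 -0.4476868   1.11936603]
106 [-0.09   0.374  0.11 ] [0. 0. 0.]
100 [-0.064  0.268  0.087] [0. 0. 0.]
90 [-0.072  0.302  0.056] [0. 0. 0.]
80 [-0.074  0.306  0.001] [0. 0. 0.]
70 [-0.072  0.302 -0.054] [0. 0. 0.]
60 [-0.069  0.288 -0.107] [0. 0. 0.]
50 [-0.064  0.266 -0.157] [0. 0. 0.]
40 [-0.056  0.235 -0.198] [-0.162 -0.039 -0.   ]
30 [-0.047  0.197 -0.234] [-0.324 -0.078  0.   ]
20 [-0.037  0.153 -0.265] [-0.324 -0.078 -0.   ]
10 [-0.025  0.105 -0.289] [-0.324 -0.078  0.   ]
5 [-0.008  0.033 -0.15 ] [-0.162 -0.039  0.   ]
0 [-0.005  0.02  -0.153] [-0.162 -0.039  0.   ]
-2 [-0.001  0.004 -0.063] [0. 0. 0.]
```

Request:
play_rows(deltas=[[0.06, -0.12, -0.3, 0.28, 0.14, -0.06, -1], [0, 0, -0.4, 0, 0, 0, -1], [0, 0, -0.4, 0, 0, 0, -1], [0, 0, -0.22, 0, 0, 0, -1], [0, 0, 0, 0, 0, 0, -1], [-0.09, 0.374, 0.11, 0, 0, 0, -1], [-0.06, 0.26, 0.09, 0, 0, 0, -1], [0, 0, 0, 0, 0, 0, -1]])

```text
time_s: 12.43
eef_pos: [565.0, -383.4, 239.0]
ee_rot: [-0.009, -0.117, 0.989, 0.086]
force: [-0.2, 0.5, 0.0]
grip_width: -0.001
```

```bash
python3 - <<'E'
from h import *
p,Rt=levpose(100,10); togo(p,Rt); s=sensors.sense(); print(s["eef_pos"],s["joints"].round(2),s["force"])
E
```

```text
shift [-0.014  0.048 -0.066] turn [0.002 0.029 0.013]
[ 565.00767365 -383.4114072   239.01673562] [-0.8   0.78  0.76  0.09  1.76 -2.6 ] [-0.17666637  0.49481254  0.04030401]
```

Request:
play_rows(deltas=[[-0.05, 0.2, -0.04, 0, 0, 0, -1], [-0.036, 0.15, 0.028, 0, 0, 0, -1], [-0.037, 0.153, 0, 0, 0, 0, -1], [-0.037, 0.153, 0, 0, 0, 0, -1], [-0.036, 0.151, -0.027, 0, 0, 0, -1], [-0.036, 0.151, -0.027, 0, 0, 0, -1], [0, 0, 0, 0, 0, 0, -1]])

```text
time_s: 13.02
eef_pos: [555.9, -346.9, 238.0]
ee_rot: [-0.007, -0.116, 0.99, 0.084]
force: [0.6, -0.7, 11.5]
grip_width: 0.0
```

```bash
python3 - <<'E'
from h import *
p,Rt=levpose(70,10); togo(p,Rt); s=sensors.sense(); print(s["force"],s["wrist_torque"])
c,w,s=wshot("w8.png")
E
```

```text
shift [-0.005  0.044 -0.037] turn [0.036 0.056 0.023]
[ 0.62626317 -0.72407847 11.51588742] [ 0.10247785  0.14279876 -0.00459517]
```

View pics/w8.png

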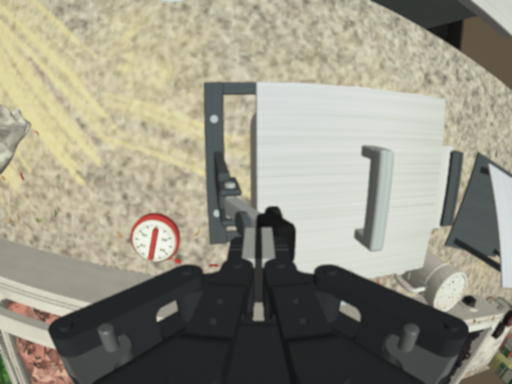

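The lever is moving: its black end is at (277,222), beside the fingertips. The force is mostly vertical, so I'll check where it touches.

```bash
python3 - <<'E'
from h import *
c,w,s=wshot("w9.png"); print(s["force"])
a=np.radians(YAW); ex=np.array([np.cos(a),np.sin(a)]); ey=np.array([-np.sin(a),np.cos(a)])
L=np.stack([(w[...,:2]-PAN[:2])@ex,(w[...,:2]-PAN[:2])@ey,w[...,2]],-1)
for v in (190,200,210,215,220,230,240,250):
    print(v,[(u,*L[v,u].round().astype(int)) for u in range(226,300,9) if np.isfinite(L[v,u,0])])
print("tcp",L.shape,((s["eef_pos"]-PAN)[:2]@ex).round(1),((s["eef_pos"]-PAN)[:2]@ey).round(1))
E
```

```text
[-1.49360878 -0.66872326 14.10930528]
190 [(226, np.int64(-14), np.int64(-123), np.int64(175)), (244, np.int64(35), np.int64(-89), np.int64(0)), (253, np.int64(25), np.int64(-82), np.int64(38)), (262, np.int64(-6), np.int64(-93), np.int64(154)), (271, np.int64(-6), np.int64(-86), np.int64(155)), (280, np.int64(-6), np.int64(-78), np.int64(154)), (289, np.int64(-5), np.int64(-71), np.int64(154)), (298, np.int64(-5), np.int64(-63), np.int64(154))]
200 [(226, np.int64(-5), np.int64(-123), np.int64(173)), (235, np.int64(-7), np.int64(-117), np.int64(179)), (244, np.int64(49), np.int64(-89), np.int64(0)), (253, np.int64(37), np.int64(-83), np.int64(39)), (262, np.int64(2), np.int64(-93), np.int64(154)), (271, np.int64(2), np.int64(-86), np.int64(155)), (280, np.int64(2), np.int64(-78), np.int64(154)), (289, np.int64(3), np.int64(-71), np.int64(154)), (298, np.int64(3), np.int64(-63), np.int64(155))]
210 [(226, np.int64(2), np.int64(-123), np.int64(172)), (235, np.int64(-3), np.int64(-118), np.int64(188)), (244, np.int64(-7), np.int64(-113), np.int64(201)), (253, np.int64(-7), np.int64(-10
[... 1916 characters left out ...]
nt64(-12), np.int64(-108), np.int64(259)), (280, np.int64(-8), np.int64(-102), np.int64(251)), (289, np.int64(-4), np.int64(-96), np.int64(245)), (298, np.int64(41), np.int64(-61), np.int64(152))]
250 [(226, np.int64(122), np.int64(-116), np.int64(-1)), (235, np.int64(-7), np.int64(-124), np.int64(257)), (244, np.int64(-12), np.int64(-122), np.int64(267)), (253, np.int64(-12), np.int64(-118), np.int64(267)), (262, np.int64(-12), np.int64(-114), np.int64(268)), (271, np.int64(-12), np.int64(-110), np.int64(269)), (280, np.int64(-8), np.int64(-105), np.int64(261)), (289, np.int64(2), np.int64(-95), np.int64(244)), (298, np.int64(50), np.int64(-61), np.int64(154))]
tcp (384, 512, 3) -0.2 -111.2
```

Request:
play_rows(deltas=[[0, 0, 0.15, 0, 0, 0, -1], [-0.04, 0.17, -0.03, 0, 0, 0, -1], [-0.035, 0.144, -0.054, 0, 0, 0, -1], [-0.035, 0.144, -0.054, 0, 0, 0, -1], [0, 0, 0, 0, 0, 0, -1]])

```text
time_s: 13.53
eef_pos: [551.1, -328.4, 235.6]
ee_rot: [-0.009, -0.116, 0.99, 0.086]
force: [-0.5, -3.3, 2.2]
grip_width: -0.004
```

Request:
play_rows(deltas=[[-0.032, 0.133, -0.09, 0, 0, 0, -1], [-0.032, 0.133, -0.09, 0, 0, 0, -1], [-0.028, 0.118, -0.1, -0.08, -0.02, 0, -1], [-0.028, 0.118, -0.1, -0.08, -0.02, 0, -1], [0, 0, 0, 0, 0, 0, -1]])

```text
time_s: 13.95
eef_pos: [546.2, -307.9, 220.1]
ee_rot: [-0.008, -0.116, 0.99, 0.078]
force: [-0.6, -2.4, 2.0]
grip_width: 0.002
```

```bash
python3 - <<'E'
from h import *
p,Rt=levpose(40,9); togo(p,Rt); s=sensors.sense(); print(s["force"])
c,w,s=wshot("w10.png")
a=np.radians(YAW); ex=np.array([np.cos(a),np.sin(a)]); ey=np.array([-np.sin(a),np.cos(a)])
print("tcp",((s["eef_pos"]-PAN)[:2]@ex).round(1),((s["eef_pos"]-PAN)[:2]@ey).round(1),s["eef_pos"][2])
E
```

```text
shift [ 0.048 -0.142 -0.053] turn [0.003 0.017 0.019]
[-0.58629837 -2.40772334  1.98894403]
tcp -0.5 -70.9 220.1325748353149
```

View pics/w10.png

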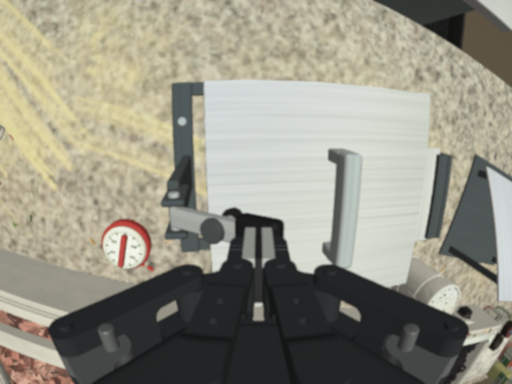

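The tips now press on the lever's grip at (258,230), with the lever at about 40°. Contact is near the grip's end, so I'll bring it back toward the planned radius while pushing down.

```bash
python3 - <<'E'
from h import *
for a in ((20,5,0,0,70),(0,1,0,0,70)): togo(*levpose(*a))
E
```

```text
shift [-0.026  0.164 -0.569] turn [-0.656 -0.14   0.019]
shift [-0.063  0.32  -1.144] turn [-1.304 -0.295  0.019]
```

Request:
play_rows(deltas=[[-0.005, 0.03, -0.11, -0.13, -0.03, 0, -1], [-0.005, 0.03, -0.11, -0.13, -0.03, 0, -1], [-0.005, 0.034, -0.115, -0.13, -0.03, 0, -1], [-0.005, 0.035, -0.115, -0.13, -0.03, 0, -1], [-0.006, 0.035, -0.12, -0.13, -0.02, 0, -1], [0, 0, 0, 0, 0, 0, -1]])

```text
time_s: 14.5
eef_pos: [545.6, -300.7, 197.3]
ee_rot: [-0.005, -0.117, 0.992, 0.044]
force: [0.8, 0.1, 3.2]
grip_width: 0.003
```

Request:
play_rows(deltas=[[-0.01, 0.04, -0.11, -0.13, -0.03, 0, -1], [-0.01, 0.04, -0.11, -0.13, -0.03, 0, -1], [-0.01, 0.03, -0.11, -0.13, -0.03, 0, -1], [-0.005, 0.025, -0.11, -0.13, -0.03, 0, -1], [-0.003, 0.01, -0.1, -0.13, -0.03, 0, -1], [0, 0, 0, 0, 0, 0, -1]])

```text
time_s: 15.0
eef_pos: [544.2, -294.9, 176.1]
ee_rot: [-0.001, -0.117, 0.993, 0.009]
force: [0.1, 2.3, 3.0]
grip_width: -0.0
```

```bash
python3 - <<'E'
from h import *
togo(*levpose(0,1,0,0,70)); s=sensors.sense(); print(s["force"],s["eef_pos"])
E
```

```text
shift [-0.012 -0.005 -0.043] turn [-0.007  0.007  0.017]
[0.09560509 2.33815866 2.95622843] [ 544.23615882 -294.94323783  176.0906406 ]
```

Request:
play_rows(deltas=[[0, 0, -0.05, 0, 0, 0, -1], [0, 0, -0.05, 0, 0, 0, -1], [0, 0, -0.03, 0, 0, 0, -1], [0, 0, 0, 0, 0, 0, -1], [0, 0, 0, 0, 0, 0, -1]])

```text
time_s: 15.42
eef_pos: [544.4, -295.0, 174.2]
ee_rot: [0.0, -0.117, 0.993, 0.009]
force: [-8.2, 8.5, 26.2]
grip_width: -0.001
```

Request:
play_rows(deltas=[[0, 0, -0.03, 0, 0, 0, -1], [0, 0, -0.02, 0, 0, 0, -1], [0, 0, 0, 0, 0, 0, -1], [0, 0, 0, 0, 0, 0, -1]])

```text
time_s: 15.75
eef_pos: [544.5, -295.0, 174.0]
ee_rot: [0.001, -0.117, 0.993, 0.008]
force: [-11.8, 11.5, 37.3]
grip_width: 0.002
```

It has reached the hard stop: z=174.0, with the force rising and no more travel. I'll let go and check.

Request:
play_rows(deltas=[[0, 0, 0.15, 0, 0, 0, -1], [0, 0, 0.3, 0, 0, 0, -1], [0, 0, 0.7, 0, 0, 0, -1], [0, 0, 0.9, 0, 0, 0, -1], [0, 0, 0.9, 0, 0, 0, -1], [0, 0, 0.9, 0, 0, 0, -1], [0, 0, 0, 0, 0, 0, -1], [0, 0, 0, 0, 0, 0, -1]])

```text
time_s: 16.42
eef_pos: [544.2, -295.6, 323.6]
ee_rot: [0.0, -0.117, 0.993, 0.008]
force: [-0.2, 0.3, -1.1]
grip_width: -0.002
```

```bash
python3 - <<'E'
from h import *
c,w,s=wshot("w11.png"); print(s["eef_pos"],s["force"],s["time_s"])
a=np.radians(YAW); ex=np.array([np.cos(a),np.sin(a)]); ey=np.array([-np.sin(a),np.cos(a)])
L=np.stack([(w[...,:2]-PAN[:2])@ex,(w[...,:2]-PAN[:2])@ey,w[...,2]],-1); z=w[...,2]
g=L[(abs(L[...,0])<85)&(abs(L[...,1])<90)&(abs(z-154)<8)]; A=np.c_[g[:,:2],np.ones(len(g))]
f=np.linalg.lstsq(A,g[:,2],rcond=None)[0]; k=abs(A@f-g[:,2])<2; f=np.linalg.lstsq(A[k],g[k,2],rcond=None)[0]; print("lid top z",f[2],"slopes deg",np.degrees(f[:2]))
q=L[(abs(z-154)<3)&(abs(L[...,0])<30)]; print("y range",np.percentile(q[:,1],[.5,99.5]))
for y in range(-70,-38,5):
    k=L[(abs(L[...,0])<9)&(abs(L[...,1]-y)<2.5)&(z>158)&(z<215)]
    if len(k): print("lever y",y,np.median(k[:,2]).round(1),np.percentile(k[:,2],95).round(1),len(k))
t=cloud(capture("top")); t0=cloud(np.load("top.npz"))
for n,(r0,r1,c0,c1) in {"timer":(164,184,355,374),"dredger":(163,188,246,275)}.items():
    def cen(t):
        p=t[r0:r1,c0:c1]; p=p[(p[...,2]>15)&(p[...,0]<715)]; return np.median(p,0).round(1),len(p)
    print(n,cen(t0),cen(t))
E
```

```text
[ 544.15801675 -295.55248293  323.6196027 ] [-0.23691223  0.34403785 -1.10520679] 16.4167
lid top z 153.9852755792631 slopes deg [ 0.05105584 -0.01728953]
y range [-96.71106051  99.65595153]
lever y -70 172.3 173.5 70
lever y -65 173.9 175.3 89
lever y -60 174.3 175.4 88
lever y -55 174.4 175.6 86
lever y -50 174.5 175.8 83
lever y -45 174.5 175.4 81
lever y -40 173.5 174.6 51
timer (array([ 667.1, -421.8,   26.4]), 206) (array([ 543.9, -279. ,  616.3]), 375)
dredger (array([655.8,  11.5, 109.7]), 360) (array([656.5,  11.6, 110.1]), 358)
```

```bash
python3 -c "
from rig import order; print(order.finish_job())"
```

```text
the job is handed in; nothing more can be done
None
```

The pan is closed and clamped, and I handed the job in at about 16.5 s. I lifted the lid off its peg, slid the tongue under the hook at a 15° tilt and lowered the lid flat. I then swung the lever over with shut fingers and pressed it to its stop.

**Last checks, with the arm clear of everything:**
- **Lid:** its top is at z = 154.0 mm with slopes under 0.06°, so it is fully down. The tongue disappears under the overhang, its end at about y = 107 mm.
- **Lever:** the grip's top is level at 174.3–174.5 mm, where I expected it with the lever fully down. At the stop the force rose from 26 to 37 N over the last 0.2 mm.
- **Dredger:** unmoved, within 1 mm.

**Not confirmed:**
- **Timer and jar:** in the last top view the arm hid the timer, and I did not measure the jar. The arm's path did not cross the timer, and I saw no contact with it. I did not locate the jar.
- **Last picture:** I had reached the viewing limit, so the final check rests on depth readings only.
- **Force at the stop:** with the sideways part included, the push came to about 41 N. It was on the fingertips rather than the gripper's body, and well below the 120 N wrist limit.

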